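# Let the ratchet tube clamp off and rack the tube

## Robot

A 6-joint arm with a two-finger parallel gripper is mounted at the origin on the work surface. World frame = base frame: x ahead of the robot, y to its left, z up, the work surface at z = 0. Lengths are in m, angles in rad, forces in N, time in s.
With the tool pointing down it reaches from about 0.425 to 1.125 m from the base axis. Payload 14.9 kg.
Tool frame: the origin (TCP) lies midway between the tips of the shut fingers; the grasp point (between the pads) lies 19 mm behind it (env.grip_point_offset is the distance from the TCP to the grasp point, in m); z points along the fingers, y is the line along which they close (so a half turn about z gives the same grasp; the last joint's range is limited). The gripper opens to 91 mm and grips with 3 to 60 N. Pads are 32 mm wide; open, the fingers measure 118 mm over their backs; the gripper's body (76 mm by 178 mm) begins 60 mm behind the grasp point.
Start: joints at [1.26, 0.379, 1.734, -0, 1.028, -0.033], TCP at [0.192, 0.673, 0.214] pointing down, gripper open.
Joint ranges: [-2.77, 2.77], [-0.74, 2.19], [0, 2.66], [-1.06, 4.2], [0.31, 2.87], [-3.08, 3.08]. Speed limits (rad/s): [1.89, 1.89, 2.39, 3.14, 3.14, 3.14].

## Interface

Orientations are given as [roll, pitch, yaw] about the fixed x, y, z axes, in that order (R = Rz(yaw) Ry(pitch) Rx(roll)).
In Python, from cell import env, eyes, job gives the robot as it stands.
- The arm moves only by the tool carry_out, never from a script. Its argument "deltas" is one flat list of numbers, 5 for each row, row after row: the closure, from 0 (fully open) to 1 (shut), then the shift along the tool's x, y, z in m, then the turn about the tool's z in degrees. In form: [hand, x, y, z, turn, hand, x, y, z, turn, ...]. A call has 1 to 10 rows; each row shifts and turns the commanded pose from where the row before left it, along the tool's axes as they then stand; what a row does not reach is not made up. A row lasts 1/10 s, in which the tool goes at most 50 mm and 8.59 degrees, less where a joint would pass 70% of its speed; a pose out of reach is approached as far as the arm can. A call with a gripper value outside its range is refused whole. The fingers move at their own pace and stop on an object; "grip_force" is the grip in N (left out, the last holds). Time passes only in rows, so rows that do not move let the fingers close. It gives the time, the measured TCP pose, the force, the opening and the grip force at its end, in the units of the state.
- env.observe(): the state, without advancing time (a new reading comes with each control period).
- eyes.camera(name): name is "scene" or "top" or "wrist"; returns the picture (480x640x3 uint8, red, green, blue); there is no depth.
- eyes.calibration(name): a dict with "mtx" (3x3 intrinsics, pixels), "rvec" (rotation vector, rad) and "tvec" (3), from world to camera coordinates, as OpenCV has them; the wrist camera has in their place "mount" (4x4, takes a point from camera to tool coordinates, whose origin is the TCP and whose axes are the flange's). Camera axes: x right, y down, z forward; pixel columns grow to the right and rows downward; lengths in m; the calibration is good to about 2 mm. A picture is of the moment at which its call begins: read the wrist's pose just before it. calibration takes no time and is no camera call.
- job.finish_job(): hands the job in; it is judged then, once.
The state is a dict: "time_s": time; "joint_pos": joint angles; "joint_vel": joint speeds; "joint_efforts": joint torques, N m; "ee_pos": TCP position; "eef_rot": TCP orientation; "wrist_force": force on the tool from outside, world axes, zero at the start; "wrist_torque": the same for the moment, N m; "grip_width": finger opening in m; "finger_force": force on a finger pad.
Only numpy, scipy, OpenCV 4.12 (cv2) and the standard library are available. Lean on these libraries where they do the work, as an engineer would, in place of code of your own. Each camera call takes 0.05 s, during which the arm holds its last target. There are 200 camera calls.

## Task

Release the blue ratchet clamp and put its aluminium tube away: pinch the black handle and red trigger together, nudge the handle tighter to take the load off the pawl so that it lifts clear, then ease the handle back under control all the way to its open stop and let go. Squeeze the trigger gently (never more than about 30 N) and do not let the sprung handle fly. Then lift the tube out and set it down flat in the green tray without dropping it, leaving the oil bottle, orange cup and spanner alone.

Things in the scene. Friction and masses are not known exactly. Their poses are not given: they have to be found in the camera images.
- clamp_axis (a point): Vertical axis of the ratchet wheel and handle, 52 mm above the table. Axes are those of the fixed clamp: +x runs along the handle when clamped, the tube lies at x = -85 mm, z up. Blue base plate 12 mm thick, steel ratchet wheel 68 mm across, 30 to 46 mm above the table.
- lever (a joint): Angle of the black handle about the clamp axis, rad: 0.02 to 0.05 clamped, grows as it opens, CLOCKWISE from above, to the stop at 0.70; tightening ends at -0.09. A spring drives it open: 2.1 N m at 0, 0.4 N m at 0.70 (16 to 3 N at the grip), so it stays open, and flies if the pawl lifts with nobody holding it. Opening draws the yellow jaw back 14 mm. Teeth 0.39 rad apart.
- handle_grip (a point): Middle of the handle's grip, 130 mm from the axis, 52 mm above the table; turns with the handle. x outward along the handle, y towards the trigger, z up. The black handle is 16 mm wide (y -8 to +8 mm), 28 mm high (38 to 66 mm above the table), and its grip runs 85 to 190 mm from the axis.
- trigger_grip (a point): Centre of the red trigger bar opposite handle_grip: at rest 39 mm to +y of the handle's centre line, 10 mm wide, 28 mm high (38 to 66 mm above the table), 85 to 175 mm from the axis. At rest, handle plus trigger measure 52 mm across their outer faces here; 43 mm or less when the pawl is clear, 38 mm bottomed.
- pawl: Red pawl, the trigger is its tail. Origin on its pivot pin, 45 mm out and 30 mm to +y on the handle, at table height; axes like the handle's at rest. Turned 0.10 rad clockwise from above, relative to the handle (trigger 9 mm towards handle) its nose clears the teeth; stop at 0.16 rad. Its spring needs 5 to 7 N at the grip; let out, it drops into the next tooth and holds.
- tube: Square aluminium tube 170 mm long (its x), 25 x 25 mm, about 130 g; origin at the centre of its underside. It lies on a 17 mm wide bed 30 mm above the table, along the clamp's y. One end is held between anvil and yellow jaw (44 mm along the tube, up to 63 mm high) whose lip hooks 6 mm over its top; its middle is free on both sides, the base plate 18 mm below its underside.
- tray: Green open tray, 240 mm (its x) x 115 mm x 24 mm high, walls and floor 5 mm thick; the tube rests 5 mm above the table in it. Origin under its centre on the table, fixed. It stands to the left or right of the clamp.
- bin: Black bin of offcuts, 200 x 115 x 50 mm, origin under its centre, fixed; not needed. Tray and bin may swap sides.
- oil: White oil bottle with red cap, 44 mm across, 110 mm high, standing, origin at its foot; leave it alone.
- cup: Orange bowl, 68 mm across, 45 mm high, origin at its foot; leave it alone.
- spanner: Steel spanner lying on the table, about 180 mm long along its x; leave it alone.
- pawl_nose (a point): Tip of the pawl's nose in the wheel's teeth. The teeth are undercut 30 degrees: under the handle's load the nose is jammed and would need over 30 N at the trigger. Squeeze with 12 to 20 N and push the handle to about -0.06 rad (12 mm at the grip, up to 16 N plus friction): the nose then slides out and the trigger gives way.

How it is judged:
On the way, in this order (a step that is already met when the one before it is completed fails the run):
1. the handle has been eased to its open stop (beyond 0.64 rad) with the tube still lying in the clamp (value of joint lever above 0.64 rad and distance of tube from where it was at the start of the episode below 0.03 m), for 0.2 s.
2. the tube is lifted clear of the clamp (value of joint lever above 0.64 rad and height (world z) of tube above 0.07 m), for 0.1 s.
At the end, for the whole second after the job is handed in: The handle stands at its open stop (beyond 0.64 rad) and the tube lies flat (within 4 degrees) and at rest on the floor of the green tray, its middle within 50 mm of the tray's middle each way, released (value of joint lever above 0.64 rad and x of tube in the frame of tray between -0.05 and 0.05 m and y of tube in the frame of tray between -0.05 and 0.05 m and z of tube in the frame of tray below 0.035 m and angle between tube's own x axis and vertical between 1.5 and 1.64 rad and linear speed of tube below 0.02 m/s); the robot touches nothing.
It fails at once if the red trigger is pressed with more than 30 N (contact force between the fingers and pawl above 30 N).
It fails at once if the handle flies open faster than 3 rad/s (velocity of joint lever above 3 rad/s).
It fails at once if the tube is dropped or thrown into the tray (over 0.6 m/s there) (linear speed of tube above 0.6 m/s and horizontal distance between tube and tray below 0.1 m and z of tube in the frame of tray below 0.05 m).
It fails at once if the oil bottle, orange cup or spanner is moved more than 30 mm (distance of any of oil, cup, spanner from where it was at the start of the episode above 0.03 m).
It also fails if it takes over 61 s, if anything falls off the work surface, if the arm or the gripper's body presses on something with over 40 N, if the wrist force passes 120 N, or if a joint passes its speed limit or range.

## Working session

There is one attempt and no reset: what is moved stays moved. The work goes in short steps, Python scripts to look and compute and a tool call to move; the robot and the scene stay as the last step left them, time stands still between calls to the robot, and variables do not carry over. Pictures are saved under pics/ and viewed, at most 10 in all, crops included, and the job is handed in when it is done.

Besides the shell and the picture viewer there is one more tool, called after ">>>" as name(argument=value, ...) on one line, values as JSON. carry_out: Moves the arm, as the interface text tells. Its arguments: {"type":"object","properties":{"deltas":{"type":"array","items":{"type":"number"}},"grip_force":{"type":"number"}},"required":["deltas"]}

```bash
mkdir -p pics; ls
cat > h.py <<'E'
import numpy as np, cv2
from cell import env, eyes, job
def grab(n,f):
    im=eyes.camera(n); cv2.imwrite('pics/'+f,im[:,:,::-1]); return im
def cam(n):
    c=eyes.calibration(n)
    if 'rvec' in c:
        R=cv2.Rodrigues(np.array(c['rvec'],float))[0]; return np.array(c['mtx']),R,np.array(c['tvec'],float).ravel()
def ray(n,uv,z):
    K,R,t=cam(n); d=R.T@np.linalg.inv(K)@np.array([*uv,1.]); o=-R.T@t
    return o+d*(z-o[2])/d[2]
E
python3 - <<'E'
from h import *
s=env.observe(); print(s)
grab('top','top0.png'); grab('scene','scene0.png')
print(eyes.calibration('top'),eyes.calibration('wrist'),env.grip_point_offset)
E
```

```text
pics
{'time_s': 0.0, 'joint_pos': array([ 1.25969346e+00,  3.79415173e-01,  1.73479128e+00,  2.63179664e-05,
        1.02846918e+00, -3.33166395e-02]), 'joint_vel': array([ 0.00016585,  0.00026675, -0.00192196, -0.00091121,  0.00160109,
        0.00225712]), 'joint_efforts': array([-9.96511917e-04, -7.63728046e+01, -4.34369946e+01,  6.49734470e-02,
        4.24464257e-02, -1.04874450e-04]), 'ee_pos': array([0.19184855, 0.67278447, 0.21327842]), 'eef_rot': array([-3.14051102e+00, -5.85891200e-05,  2.86379280e+00]), 'wrist_force': array([0.47910733, 0.246522  , 0.05860711]), 'wrist_torque': array([ 0.00942289, -0.0217159 ,  0.01398495]), 'finger_force': 0.0, 'grip_width': 0.09125151095350455}
{'mtx': array([[515.62734862,   0.        , 313.91469098],
       [  0.        , 515.62734862, 236.09857533],
       [  0.        ,   0.        ,   1.        ]]), 'rvec': array([ 2.13222933, -2.14001279,  0.20268329]), 'tvec': array([0.00427708, 0.54179622, 0.84748566])} {'mtx': array([[341.93427896,   0.        , 322.24208188],
       [  0.        , 341.93427896, 240.52975123],
       [  0.        ,   0.        ,   1.        ]]), 'mount': array([[-2.02519016e-04, -9.61235359e-01, -2.75729114e-01,
         7.71033850e-02],
       [ 9.99999821e-01, -3.92433501e-05, -5.97676762e-04,
         8.87665720e-04],
       [ 5.63687502e-04, -2.75729185e-01,  9.61235194e-01,
        -1.71314804e-01],
       [ 0.00000000e+00,  0.00000000e+00,  0.00000000e+00,
         1.00000000e+00]])} 0.0188
```

View pics/top0.png

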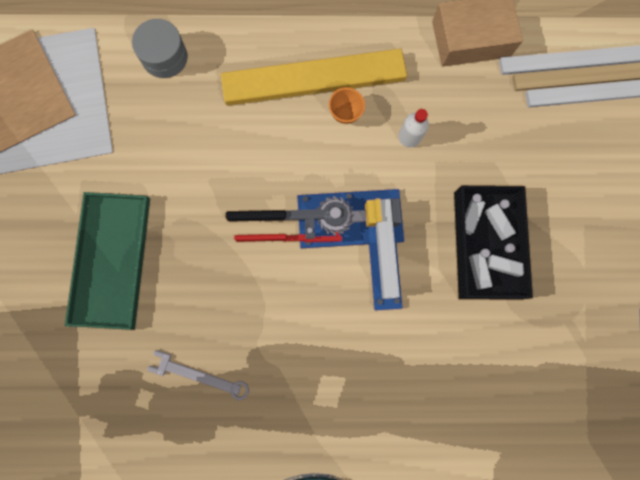

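View pics/scene0.png

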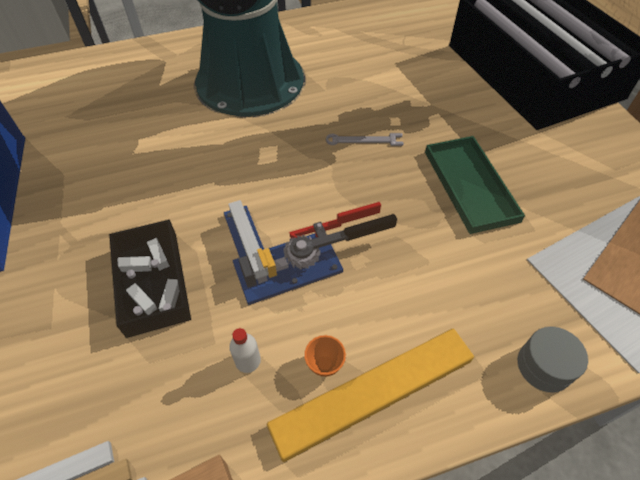

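The top view shows world +x as up and +y as left. The wheel is at about (335,214), with the handle running left to (228,216) and the trigger below it at y≈238. The tube runs from (384,200) to (390,298), with its jaw at the upper end. The tray is on the left at (108,260), and the cup, oil bottle and spanner are well away from the work.

Run:
```python
from h import *
im=cv2.imread('pics/top0.png'); hsv=cv2.cvtColor(im,cv2.COLOR_BGR2HSV)
def fit(m,box,z,name):
    x0,y0,x1,y1=box; M=np.zeros_like(m); M[y0:y1,x0:x1]=m[y0:y1,x0:x1]
    c=max(cv2.findContours(M,cv2.RETR_EXTERNAL,cv2.CHAIN_APPROX_NONE)[0],key=cv2.contourArea)
    P=np.array([ray('top',p[0],z)[:2] for p in c],np.float32)
    r=cv2.minAreaRect(P); print(name,cv2.contourArea(c),r); print(cv2.boxPoints(r).round(4).tolist())
v=hsv[...,2]; h=hsv[...,0]; s=hsv[...,1]
u=lambda b:(b*255).astype(np.uint8)
fit(u(v<50),(215,200,288,230),.066,'handle')
fit(u(((h<8)|(h>172))&(s>150)),(225,228,288,248),.066,'trigger')
fit(u((h>65)&(h<90)&(s>100)),(55,180,160,340),.024,'tray')
fit(u((s<50)&(v>150)),(370,190,402,312),.055,'tube')
print('wheel',ray('top',(335,214),.046), 'hub',ray('top',(335,213),.06))
```

```text
handle 434.0 ((0.5748266577720642, 0.10131222009658813), (0.014807402156293392, 0.09906226396560669), 1.1343512535095215)
[[0.5663999915122986, 0.15070000290870667], [0.5684000253677368, 0.051600001752376556], [0.5831999778747559, 0.051899999380111694], [0.5812000036239624, 0.1509999930858612]]
trigger 269.5 ((0.5372177958488464, 0.09233403950929642), (0.08818274736404419, 0.010341070592403412), 89.85507202148438)
[[0.5318999886512756, 0.04830000177025795], [0.5422999858856201, 0.04820000007748604], [0.5425000190734863, 0.1363999992609024], [0.5321999788284302, 0.1363999992609024]]
tray 22.0 ((0.4520411193370819, 0.4197183847427368), (0.0113828731700778, 0.027073191478848457), 78.12483978271484)
[[0.4375999867916107, 0.41690000891685486], [0.4641000032424927, 0.4113999903202057], [0.46650001406669617, 0.42250001430511475], [0.4399999976158142, 0.42809998989105225]]
tube 1298.0 ((0.5199286341667175, -0.12160220742225647), (0.17153672873973846, 0.02848939411342144), 3.5425922870635986)
[[0.4334000051021576, -0.11270000040531158], [0.4352000057697296, -0.14110000431537628], [0.6064000129699707, -0.13050000369548798], [0.6047000288963318, -0.10209999978542328]]
wheel [ 0.58134177 -0.03488137  0.046     ] hub [ 0.58000726 -0.03410975  0.06      ]
```

>>> carry_out(deltas=[0,-0.034,-0.0303,0.004,0,0,-0.034,-0.0303,0.004,0,0,-0.034,-0.0303,0.004,0,0,-0.034,-0.0303,0.004,0,0,-0.034,-0.0303,0.004,0,0,-0.034,-0.0303,0.004,0,0,-0.034,-0.0303,0.004,0,0,-0.034,-0.0303,0.004,0,0,-0.034,-0.0303,0.004,0,0,-0.034,-0.0303,0.004,0])

```text
time_s: 1.1
ee_pos: [0.4364, 0.2868, 0.1738]
eef_rot: [-3.142, 0.0, 2.864]
wrist_force: [0.6, 0.6, 0.8]
grip_width: 0.0917
finger_force: 0.0
```

>>> carry_out(deltas=[0,-0.034,-0.0303,0.004,0,0,-0.034,-0.0303,0.004,0,0,-0.034,-0.0303,0.004,0,0,-0.034,-0.0303,0.004,0,0,-0.034,-0.0303,0.004,0,0,0,0,0,8,0,0,0,0,8,0,0,0,0,8,0,0,0,0,8,0,0,0,0,8])

```text
time_s: 2.1
ee_pos: [0.5576, 0.0962, 0.1537]
eef_rot: [-3.141, -0.0, 2.16]
wrist_force: [0.1, 1.0, -0.5]
grip_width: 0.0913
finger_force: 0.0
```

>>> carry_out(deltas=[0,0,0,0,8,0,0,0,0,8,0,0,0,0,8,0,0,0,0,8,0,0,0,0,0.7,0,0,0,0,0,0,0,0,0,0])

```text
time_s: 2.8
ee_pos: [0.5577, 0.0962, 0.1539]
eef_rot: [-3.141, 0.0, 1.598]
wrist_force: [0.9, 0.5, -0.2]
grip_width: 0.0913
finger_force: 0.0
```

```bash
cat >> h.py <<'E'
from scipy.spatial.transform import Rotation as Ro
def wproj(s,P):
    c=eyes.calibration('wrist'); Rt=Ro.from_euler('xyz',s['eef_rot']).as_matrix()
    M=np.array(c['mount']); p=(np.atleast_2d(P)-s['ee_pos'])@Rt; q=(p-M[:3,3])@M[:3,:3]
    q=q@np.array(c['mtx']).T; return q[:,:2]/q[:,2:]
def wray(s,uv,z):
    c=eyes.calibration('wrist'); Rt=Ro.from_euler('xyz',s['eef_rot']).as_matrix(); M=np.array(c['mount'])
    o=s['ee_pos']+Rt@M[:3,3]; d=Rt@M[:3,:3]@np.linalg.inv(np.array(c['mtx']))@np.array([*uv,1.])
    return o+d*(z-o[2])/d[2]
E
python3 - <<'E'
from h import *
s=env.observe(); print(s['time_s'],s['ee_pos'],s['eef_rot'],s['joint_pos'],s['wrist_force'])
grab('wrist','w1.png')
cs=[ray('top',p,.024) for p in [(84,193),(149,196),(134,328),(67,326)]]
print(np.round(cs,4),np.mean(cs,0))
E
```

```text
2.8 [0.55772973 0.0962183  0.1538646 ] [-3.14145879e+00  3.56107238e-05  1.59816725e+00] [ 1.29666545e-01  2.53517345e-01  2.03573487e+00 -2.88943267e-05
  8.52477236e-01  1.02314637e-01] [ 0.86540466  0.51577652 -0.24000674]
[[0.6257 0.4149 0.024 ]
 [0.62   0.2983 0.024 ]
 [0.3862 0.3122 0.024 ]
 [0.3902 0.4269 0.024 ]] [0.50550819 0.36308447 0.024     ]
```

View pics/w1.png

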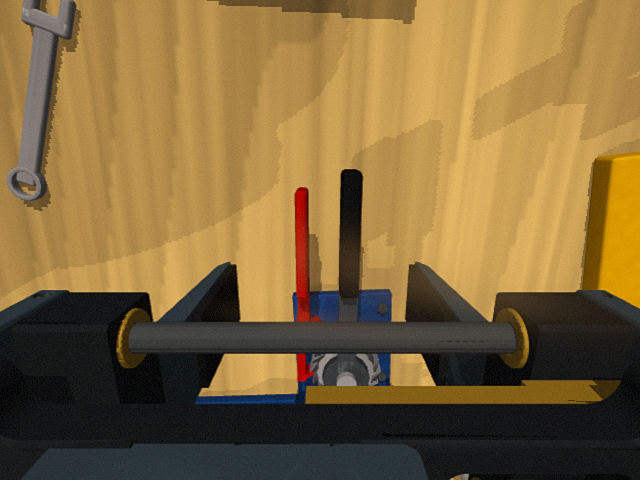

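The wrist view shows the red trigger at u≈295–308 and the black handle at u≈341–361, sitting between the two fingers. The spanner and yellow stock are clear.

Run:
```python
from h import *
s=env.observe()
im=cv2.imread('pics/w1.png').astype(int); b,g,r=im[...,0],im[...,1],im[...,2]
for v in (225,245,265,280):
    R=np.where((r[v]>120)&(g[v]<60))[0]; R=R[(R>280)&(R<320)]
    B=np.where(im[v].max(1)<75)[0]; B=B[(B>330)&(B<372)]
    print(v,[ (u,wray(s,(u,v),.066)[:2].round(4)) for u in (R.min(),R.max()+1,B.min(),B.max()+1)])
```

```text
225 [(np.int64(295), array([0.5372, 0.1124])), (np.int64(306), array([0.5457, 0.1126])), (np.int64(340), array([0.5722, 0.1133])), (np.int64(361), array([0.5885, 0.1137]))]
245 [(np.int64(296), array([0.538 , 0.0961])), (np.int64(306), array([0.546 , 0.0963])), (np.int64(340), array([0.5729, 0.097 ])), (np.int64(360), array([0.5887, 0.0975]))]
265 [(np.int64(296), array([0.5381, 0.0793])), (np.int64(307), array([0.547 , 0.0795])), (np.int64(339), array([0.5727, 0.0802])), (np.int64(359), array([0.5888, 0.0806]))]
280 [(np.int64(296), array([0.5382, 0.0663])), (np.int64(307), array([0.5472, 0.0665])), (np.int64(339), array([0.5733, 0.0672])), (np.int64(359), array([0.5896, 0.0676]))]
```

>>> carry_out(deltas=[0,0,0.0035,0.02,0,0,0,0,0.02,0,0,0,0,0.02,0,0,0,0,0.02,0,0,0,0,0.02,0,0,0,0,0.021,0,0.2,0,0,0,0,0.3,0,0,0,0,0.35,0,0,0,0,0.38,0,0,0,0], grip_force=14)

```text
time_s: 3.85
ee_pos: [0.5619, 0.0964, 0.034]
eef_rot: [3.14, -0.0, 1.595]
wrist_force: [0.4, -0.8, 0.2]
grip_width: 0.0619
finger_force: 0.0
```

>>> carry_out(deltas=[0.4,0,0,0,0,0.42,0,0,0,0,0.43,0,0,0,0,0.44,0,0,0,0,0.45,0,0,0,0,0.46,0,0,0,0])

```text
time_s: 4.45
ee_pos: [0.5618, 0.0964, 0.0333]
eef_rot: [3.141, -0.0, 1.595]
wrist_force: [1.0, 0.8, 5.2]
grip_width: 0.0512
finger_force: 14.0
```

>>> carry_out(deltas=[0.5,0,-0.002,0,-0.9,0.55,0,-0.002,0,-0.9,0.6,0,-0.002,0,-0.9,0.6,0,-0.002,0,-0.9], grip_force=16)

```text
time_s: 4.85
ee_pos: [0.5549, 0.0954, 0.0332]
eef_rot: [3.138, 0.0, 1.658]
wrist_force: [15.0, -10.4, -7.1]
grip_width: 0.0488
finger_force: 16.1
```

>>> carry_out(deltas=[0.6,0,-0.002,0,-0.9,0.6,0,-0.002,0,-0.9,0.6,0,0,0,0])

```text
time_s: 5.15
ee_pos: [0.5517, 0.0949, 0.0333]
eef_rot: [3.136, 0.001, 1.69]
wrist_force: [17.7, -10.5, -12.5]
grip_width: 0.0455
finger_force: 16.0
```

>>> carry_out(deltas=[0.6,0,-0.001,0,-0.4,0.6,0,-0.001,0,-0.4,0.6,0,0,0,0,0.6,0,0,0,0])

```text
time_s: 5.55
ee_pos: [0.5501, 0.0945, 0.0333]
eef_rot: [3.136, 0.001, 1.704]
wrist_force: [19.6, -12.9, -12.6]
grip_width: 0.0457
finger_force: 16.0
```

>>> carry_out(deltas=[0.6,0,0,0,0,0.6,0,0,0,0,0.6,0,0,0,0], grip_force=20)

```text
time_s: 5.85
ee_pos: [0.551, 0.0947, 0.0334]
eef_rot: [3.134, 0.001, 1.704]
wrist_force: [25.1, -10.2, -18.2]
grip_width: 0.0397
finger_force: 19.8
```

Run:
```python
from h import *
s=env.observe(); print(s['grip_width'],s['wrist_force'],s['wrist_torque'])
t=grab('top','t2.png'); cv2.imwrite('pics/t2c.png',cv2.resize(t[150:320,200:430,::-1],None,fx=3,fy=3,interpolation=cv2.INTER_CUBIC))
```

```text
0.039662565837205434 [ 25.06663813 -10.1573854  -18.21889918] [-1.71073856 -3.80354361 -0.024404  ]
```

View pics/t2c.png

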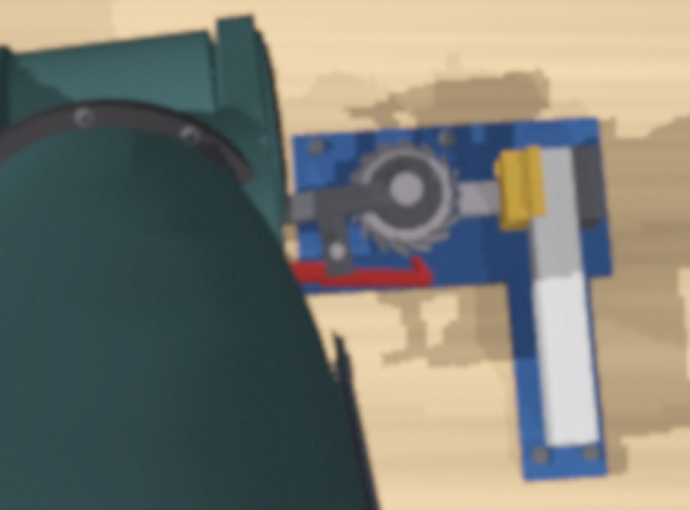

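The pawl has come clear: the opening is 39.7 mm and the nose is out of the wheel. I'll ease the handle open along its arc.

>>> carry_out(deltas=[0.6,0.0004,0.0046,0,2,0.6,0.0004,0.0046,0,2,0.6,0.0004,0.0046,0,2,0.6,0.0004,0.0046,0,2,0.6,0.0004,0.0046,0,2])

```text
time_s: 6.4
ee_pos: [0.5728, 0.0983, 0.0333]
eef_rot: [3.136, 0.0, 1.529]
wrist_force: [16.0, -7.5, -7.9]
grip_width: 0.0396
finger_force: 19.5
```

>>> carry_out(deltas=[0.6,0.0004,0.0046,0,2,0.6,0.0004,0.0046,0,2,0.6,0.0004,0.0046,0,2,0.6,0.0004,0.0046,0,2,0.6,0.0004,0.0046,0,2])

```text
time_s: 6.9
ee_pos: [0.5956, 0.0981, 0.0334]
eef_rot: [3.137, -0.001, 1.354]
wrist_force: [14.2, -1.3, -5.0]
grip_width: 0.0395
finger_force: 19.7
```

>>> carry_out(deltas=[0.6,0.0004,0.0046,0,2,0.6,0.0004,0.0046,0,2,0.6,0.0004,0.0046,0,2,0.6,0.0004,0.0046,0,2,0.6,0.0004,0.0046,0,2,0.6,0.0004,0.0046,0,2,0.6,0.0004,0.0046,0,2,0.6,0.0004,0.0046,0,2,0.6,0.0004,0.0046,0,2])

```text
time_s: 7.8
ee_pos: [0.6354, 0.0878, 0.0334]
eef_rot: [3.138, -0.003, 1.04]
wrist_force: [12.5, 6.9, -5.5]
grip_width: 0.0396
finger_force: 20.0
```

>>> carry_out(deltas=[0.6,0.0002,0.0023,0,1,0.6,0.0002,0.0023,0,1,0.6,0.0002,0.0023,0,1,0.6,0.0002,0.0023,0,1])

```text
time_s: 8.2
ee_pos: [0.6436, 0.0838, 0.0335]
eef_rot: [3.138, -0.004, 0.971]
wrist_force: [13.2, 9.6, -3.8]
grip_width: 0.0392
finger_force: 20.2
```

>>> carry_out(deltas=[0.6,0.0004,0.0023,0,1,0.6,0.0004,0.0023,0,1,0.6,0,0,0,0])

```text
time_s: 8.5
ee_pos: [0.6477, 0.0817, 0.0334]
eef_rot: [3.138, -0.003, 0.936]
wrist_force: [12.5, 9.0, -3.2]
grip_width: 0.0396
finger_force: 20.1
```

>>> carry_out(deltas=[0.6,0.0004,0.0023,0,1,0.6,0.0004,0.0023,0,1,0.6,0,0,0,0])

```text
time_s: 8.8
ee_pos: [0.6517, 0.0794, 0.0334]
eef_rot: [3.139, -0.003, 0.901]
wrist_force: [10.3, 6.2, -2.1]
grip_width: 0.0397
finger_force: 20.0
```

>>> carry_out(deltas=[0.6,0.0003,0.0023,0,1,0.6,0.0003,0.0023,0,1,0.6,0,0,0,0])

```text
time_s: 9.1
ee_pos: [0.6533, 0.0777, 0.0331]
eef_rot: [-3.14, -0.0, 0.865]
wrist_force: [-2.5, 13.0, 7.2]
grip_width: 0.0391
finger_force: 20.2
```

Run:
```python
from h import *
s=env.observe(); print(s['grip_width'],s['wrist_force'],s['wrist_torque'])
t=grab('top','t3.png'); a=cv2.resize(t[150:320,200:430,::-1],None,fx=2,fy=2,interpolation=cv2.INTER_CUBIC)
cv2.imwrite('pics/t3c.png',a)
```

```text
0.03910248846540218 [-2.5216981  13.02768353  7.23900878] [ 2.09406607  0.56763289 -0.08695161]
```

View pics/t3c.png

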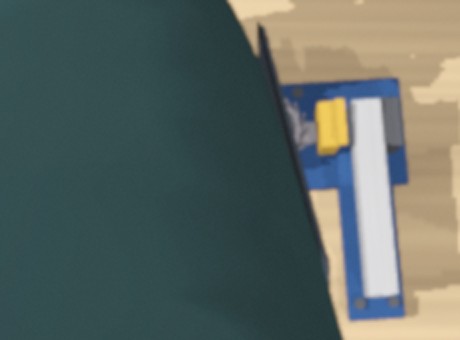

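The jaw has drawn back from the tube and the force has reversed, so the handle is at its open stop. I'll let go gently and raise the gripper.

>>> carry_out(deltas=[0.5,0,0,0,0,0.4,0,0,0,0,0.2,0,0,0,0,0,0,0,0,0,0,0,0,0,0,0,0,0,-0.02,0,0,0,0,-0.03,0,0,0,0,-0.03,0,0,0,0,-0.04,0,0,0,0,0,0])

```text
time_s: 10.15
ee_pos: [0.6566, 0.0766, 0.1582]
eef_rot: [3.136, -0.005, 0.866]
wrist_force: [0.5, 0.2, -0.8]
grip_width: 0.0911
finger_force: 0.0
```

Run:
```python
from h import *
s=env.observe(); print(s['time_s'],s['ee_pos'],s['eef_rot'],s['grip_width'],s['wrist_force'])
t=grab('wrist','w4.png')
```

```text
10.15 [0.65661802 0.07656666 0.15824283] [ 3.13613333 -0.00537648  0.86554088] 0.09114703210873581 [ 0.52929862  0.24720551 -0.81974601]
```

View pics/w4.png

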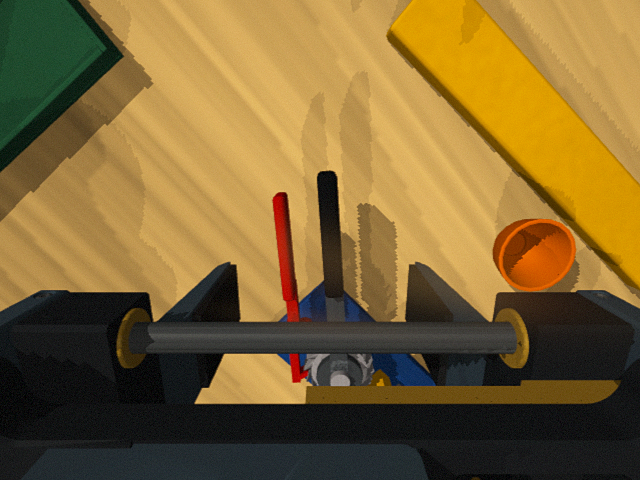

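>>> carry_out(deltas=[0,-0.04,0.004,0,0,0,-0.04,0.004,0,0,0,-0.04,0.004,0,0,0,-0.04,0.004,0,0,0,-0.04,0.004,0,0,0,-0.04,0.004,0,0,0.2,0,0,0,8,0.3,0,0,0,8,0.35,0,0,0,8,0.4,0,0,0,8])

```text
time_s: 11.2
ee_pos: [0.5157, -0.1219, 0.1518]
eef_rot: [-3.141, 0.001, 0.301]
wrist_force: [0.2, -0.2, -0.4]
grip_width: 0.0619
finger_force: 0.0
```

>>> carry_out(deltas=[0.4,0,0,0,8,0.4,0,0,0,6.1,0.4,0,0,0,0,0.4,0,0,0,0])

```text
time_s: 11.6
ee_pos: [0.5159, -0.1218, 0.1522]
eef_rot: [-3.141, 0.001, 0.064]
wrist_force: [0.0, 0.8, -0.2]
grip_width: 0.0545
finger_force: 0.0
```

Run:
```python
from h import *
s=env.observe(); print(s['time_s'],s['ee_pos'],s['eef_rot'],s['grip_width'],s['wrist_force'])
w=grab('wrist','w5.png'); t=grab('top','t5.png')
cv2.imwrite('pics/c5.png',np.vstack([cv2.resize(w,(560,420)),cv2.resize(t[140:250,200:430],(376,180)).repeat(1,0) if 0 else cv2.copyMakeBorder(cv2.resize(t[140:250,200:430],(376,180)),0,0,0,184,0)])[:,:,::-1])
```

```text
11.6 [ 0.51594923 -0.12179212  0.15224867] [-3.14132152e+00  8.85536453e-04  6.41477216e-02] 0.05452932850595756 [ 0.01179718  0.79126479 -0.18638211]
```

View pics/c5.png

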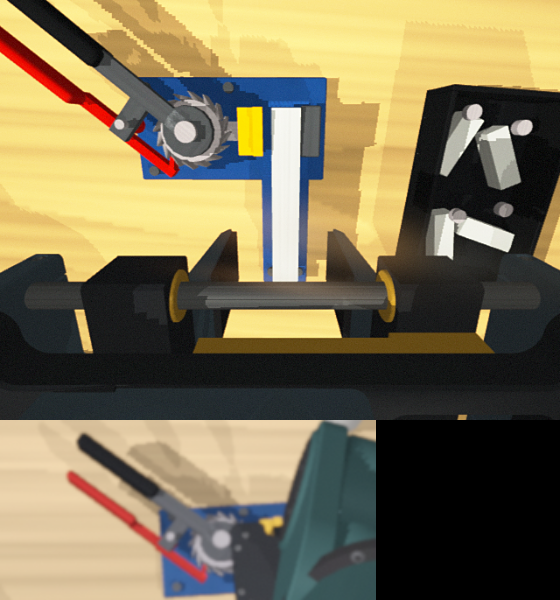

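Composite: the tube is at u≈328 in full-size wrist pixels, with its top edge at v≈122. The jaw is clear and the handle is open. In the top crop the handle runs from the hub at (220,540) to its tip at (83,440).

Run:
```python
from h import *
s=env.observe(); 
im=cv2.imread('pics/w5.png').astype(int)
for v in (220,240,260):
    m=(im[v].min(1)>175); m[:300]=0; m[350:]=0; u=np.where(m)[0]; print(v,u.min(),u.max(),wray(s,(u.mean()+.5,v),.055).round(4))
print('far end',wray(s,(328,123),.055))
f=376/230; q=lambda x,y:(200+x/f,140+y/ (180/110)-420/(180/110))
a,b=ray('top',q(220,540),.06),ray('top',q(83,440),.066); d=b-a
print(a,b,np.linalg.norm(d[:2]),'lever',np.pi/2+.062-np.arctan2(d[1],d[0]))
```

```text
220 311 341 [ 0.5354 -0.1236  0.055 ]
240 311 341 [ 0.5187 -0.1247  0.055 ]
260 311 341 [ 0.5014 -0.1259  0.055 ]
far end [ 0.60917535 -0.11981465  0.055     ]
[ 0.5794197  -0.03336781  0.06      ] [0.68761177 0.1121642  0.066     ] 0.18134247233055195 lever 0.7012795478650249
```

>>> carry_out(deltas=[0.4,0.004,0.0017,0.018,0,0.4,0,0,0.018,0,0.4,0,0,0.018,0,0.4,0,0,0.018,0,0.4,0,0,0.018,0,0.4,0,0,0.018,0,0.4,0,0,0.018,0,0.4,0,0,0.002,0,0.5,0,0,0,0,0.6,0,0,0,0], grip_force=20)

```text
time_s: 12.7
ee_pos: [0.5209, -0.1234, 0.0257]
eef_rot: [3.141, -0.001, 0.061]
wrist_force: [0.7, -0.3, 0.5]
grip_width: 0.0415
finger_force: 0.0
```

>>> carry_out(deltas=[0.68,0,0,0,0,0.72,0,0,0,0,0.85,0,0,0,0,0.85,0,0,0,0,0.85,0,0,0,0])

```text
time_s: 13.2
ee_pos: [0.5208, -0.1235, 0.0256]
eef_rot: [3.141, -0.001, 0.061]
wrist_force: [-0.7, 0.4, 7.6]
grip_width: 0.0252
finger_force: 20.0
```

>>> carry_out(deltas=[0.85,0,0,-0.005,0,0.85,0,0,-0.01,0,0.85,0,0,-0.015,0,0.85,0,0,-0.015,0,0.85,0,0,-0.015,0,0.85,0,0,-0.02,0,0.85,0,0,-0.02,0,0.85,0,0,-0.02,0,0.85,0,0,0,0,0.85,0,0,0,0], grip_force=28)

```text
time_s: 14.2
ee_pos: [0.5205, -0.1233, 0.1455]
eef_rot: [3.141, -0.001, 0.061]
wrist_force: [0.5, 0.0, -2.0]
grip_width: 0.025
finger_force: 28.0
```

Run:
```python
from h import *
s=env.observe(); print(s['time_s'],s['ee_pos'],s['eef_rot'],s['grip_width'],s['wrist_force'])
t=grab('scene','s6.png')
```

```text
14.2 [ 0.52050996 -0.12331809  0.14546363] [ 3.14119776e+00 -1.12554559e-03  6.07963657e-02] 0.02496795818824976 [ 0.46431457  0.04760004 -2.04827714]
```

View pics/s6.png

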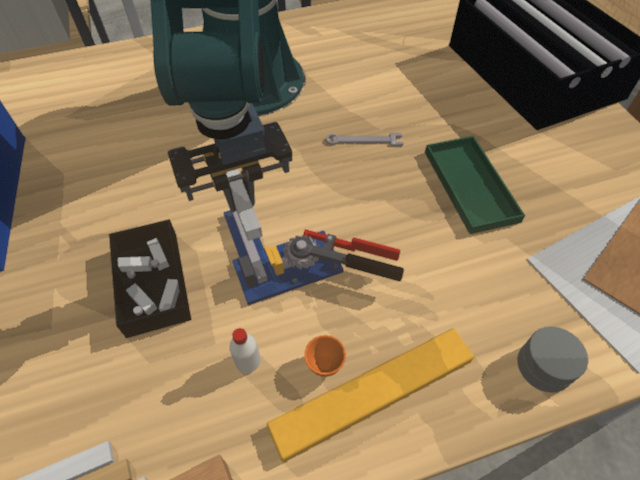

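The tube is held level and clear of the clamp, and the handle is still open. Next I'll carry it over the tray.

>>> carry_out(deltas=[0.85,0.0013,-0.02,0,0,0.85,0.0013,-0.04,0,0,0.85,0.0013,-0.04,0,0,0.85,0.0013,-0.04,0,0,0.85,0.0013,-0.04,0,0,0.85,0.0013,-0.04,0,0,0.85,0.0013,-0.04,0,0,0.85,0.0013,-0.04,0,0,0.85,0.0013,-0.04,0,0,0.85,0.0013,-0.04,0,0])

```text
time_s: 15.25
ee_pos: [0.5093, 0.2582, 0.1438]
eef_rot: [3.141, 0.002, 0.061]
wrist_force: [1.0, 0.5, -0.7]
grip_width: 0.0251
finger_force: 28.0
```

>>> carry_out(deltas=[0.85,0.0013,-0.04,0,0,0.85,0.001,-0.04,0,0,0.85,0,-0.026,0,0,0.85,0,0,0,3.3,0.85,0,0,0,3.3,0.85,0,0,0,0,0.85,0,0,0,0])

```text
time_s: 15.95
ee_pos: [0.5058, 0.3624, 0.1441]
eef_rot: [3.141, 0.001, -0.053]
wrist_force: [-0.3, -0.3, -1.2]
grip_width: 0.0248
finger_force: 28.0
```

Run:
```python
from h import *
s=env.observe(); print(s['time_s'],s['ee_pos'],s['eef_rot'],s['grip_width'],s['wrist_force'])
w=grab('wrist','w7.png')
```

```text
15.95 [0.50576623 0.36237407 0.14405393] [ 3.14075640e+00  1.10905186e-03 -5.28130356e-02] 0.02478169374372302 [-0.31841075 -0.28880426 -1.19981755]
```

View pics/w7.png

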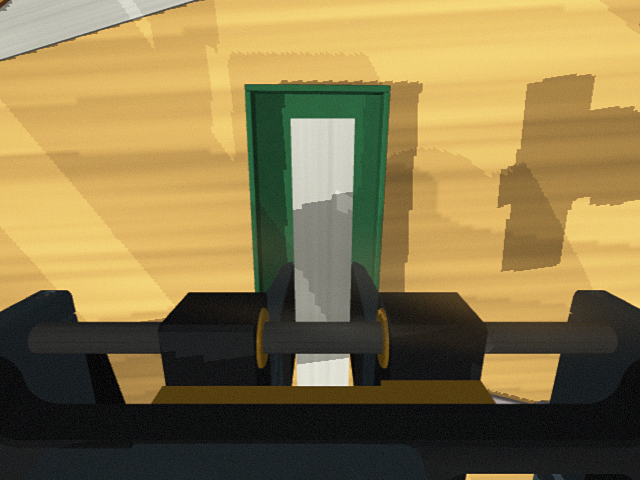

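Tube and tray are well centred: the tray spans u 246–390 and the tube 291–355. The fingertips sit about 4 mm below the tube's underside, so I'll stop just above the floor and release softly. I'll open only part way because of the tray walls.

>>> carry_out(deltas=[0.85,0,0,0.02,0,0.85,0,0,0.02,0,0.85,0,0,0.02,0,0.85,0,0,0.02,0,0.85,0,0,0.02,0,0.85,0,0,0.015,0,0.85,0,0,0.01,0,0.85,0,0,0.006,0,0.85,0,0,0.003,0,0.85,0,0,0,0])

```text
time_s: 17.0
ee_pos: [0.5063, 0.3628, 0.0111]
eef_rot: [-3.141, -0.0, -0.054]
wrist_force: [-0.4, 0.7, -1.7]
grip_width: 0.0251
finger_force: 28.0
```

>>> carry_out(deltas=[0.85,0,0,0.0015,0,0.85,0,0,0.001,0,0.85,0,0,0,0,0.85,0,0,0,0], grip_force=3)

```text
time_s: 17.4
ee_pos: [0.5062, 0.3628, 0.0087]
eef_rot: [-3.141, -0.0, -0.054]
wrist_force: [0.7, -0.4, -1.5]
grip_width: 0.0249
finger_force: 3.0
```

>>> carry_out(deltas=[0.85,0,0,0.0015,0,0.85,0,0,0.001,0,0.72,0,0,0,0,0.7,0,0,0,0,0.65,0,0,0,0,0.6,0,0,0,0,0.52,0,0,0,0,0.52,0,0,0,0,0.52,0,0,0,0])

```text
time_s: 18.3
ee_pos: [0.5061, 0.3627, 0.0059]
eef_rot: [3.142, 0.0, -0.054]
wrist_force: [-0.6, 0.3, 0.8]
grip_width: 0.0438
finger_force: 0.0
```

>>> carry_out(deltas=[0.52,0,0,-0.02,0,0.52,0,0,-0.03,0,0.52,0,0,-0.04,0,0.52,0,0,-0.05,0,0.52,0,0,0,0,0.52,0,0,0,0])

```text
time_s: 18.9
ee_pos: [0.5067, 0.3631, 0.1471]
eef_rot: [-3.14, -0.002, -0.054]
wrist_force: [-0.5, -0.1, 0.4]
grip_width: 0.0435
finger_force: 0.0
```

Run:
```python
from h import *
s=env.observe(); print(s['time_s'],s['ee_pos'],s['grip_width'],s['wrist_force'])
w=grab('wrist','w8.png');t=grab('top','t8.png')
cv2.imwrite('pics/c8.png',np.hstack([cv2.resize(w,(400,300)),cv2.resize(t,(400,300))])[:,:,::-1])
```

```text
18.9 [0.50667263 0.36309649 0.14713487] 0.043487316715211714 [-0.54140253 -0.14580766  0.39220509]
```

View pics/c8.png

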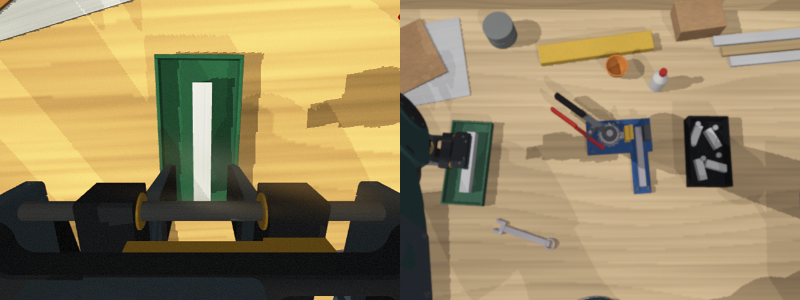

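The tube lies flat in the middle of the tray, the handle is still open, and the gripper is clear of everything.

```bash
python3 -c "
from h import *
print(job.finish_job())"
```

```text
the job is handed in; nothing more can be done
None
```

I handed the job in at about 19 s: the clamp handle was at its open stop, the tube was flat in the middle of the green tray, and the oil bottle, cup and spanner were untouched; no verdict came back.

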